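# Clamp a thin sleeve by four clicks of a ratchet lever

## Task

Pick up the grey turned sleeve gently (its wall is thin: use a light grip, well under 50 N) and stand it upright in the V nest of the sleeve clamp. Then swing the clamp's red ratchet lever by its black knob from its rest, away from the nest, exactly four clicks and never on to a fifth, and finish still holding the lever there, since it springs back when let go. Leave the other things on the bench as they are.

Things in the scene. Friction and masses are not known exactly. Their poses are not given: they have to be found in the camera images.
- sleeve: the work: a plain grey turned steel sleeve, 42 mm outside diameter, 42 mm high, about 0.2 kg, standing upright loose on the bench. Origin: centre of its underside, z along its axis. A grip on it of 50 N (per finger pad) or more spoils it.
- sleeve_clamp: the sleeve clamp, fixed to the bench: an aluminium base plate 180 mm (x) by 240 mm (y) and 12 mm thick. Origin: centre of the plate's underside on the bench; z up; its yaw varies. The V nest is at its -y end, the lever pivot toward its +y end, the knob of the lever on its -x side.
- nest (a point): where the axis of a fully seated sleeve meets the top of the base plate (clamp frame x = 0, y = -75 mm, z = 12 mm); axes as the clamp's. On its -y side two dark flanks, 14 mm high, at 45 degrees, form a V open to +y; a seated sleeve touches both. Set the sleeve down 3 to 9 mm to the +y side of this point, clear of the flanks; the jaw then pushes it home.
- pivot (a point): point on the lever's upright pivot axis, at the top of the base plate (x = 0, y = +60 mm in the clamp's frame)
- clamp_lever (a joint): angle of the red lever about the pivot, rad: 0 at rest on its stop pin, growing clockwise seen from above (the knob moves toward the clamp's +y, away from the nest), up to 1.3. One click each at the notches 0.2, 0.4, 0.6, 0.8, 1.0 ...; the crests between are at 0.1, 0.3, ... 0.9. Fourth click: 0.8.
- lever_grip (a point): middle of the lever's grip: an upright round black knob 18 mm in diameter and 40 mm high, 110 mm from the pivot axis, its centre 69 mm above the bench, the flat red arm just beneath it. This point moves with the lever. At rest it lies at x = -101 mm, y = +17 mm in the clamp's frame.
- stamp_block: bystander: inspection stamp, wooden block 40x60 mm with a red knob, 67 mm high; origin at the centre of its underside
- feeler_gauge: bystander: closed feeler gauge, a small grey bar 13x90x12 mm lying flat; origin at its middle, underside
- clamp_jaw (a joint): travel in m of the clamp's steel jaw (42 mm wide, top 37 mm above the bench) toward -y, geared to the lever: 0.016 per rad, 3.2 mm a click. At 0 its face stands 14.6 mm clear of a seated sleeve; after four clicks 1.8 mm of play is left.
- click_plunger (a point): the sprung brass plunger that clicks over the pins of the ratchet wheel, on the clamp's +x side. A return spring pulls the lever back to 0, always stronger than the notches. The push needed at the knob (up to 12 N) swings by 5 to 8 N in every click: it falls slowly from the crest toward the notch, then jumps up as the plunger drops into the notch: this jump is the click.
Things that resemble listed ones, but are neither listed nor needed, are in the scene too. Of the things like the sleeve, leave any that is purple; of the rest the smaller one is meant.

How it is judged:
By the outcome, as a careful person would: the job done as asked, in the order asked, and still so for the second after the job is handed in, while the arm keeps its last pose, push and grip.
It also fails if it takes over 72 s, if anything falls off the work surface, if the arm or the gripper's body presses on something with over 40 N, if the wrist force passes 120 N, or if a joint passes its speed limit or range.

## Robot

A 6-joint arm with a two-finger parallel gripper is mounted at the origin on a cart in front of the work surface, level with it; the furniture and walls round the work are solid. World frame = base frame: x ahead of the robot, y to its left, z up, the work surface at z = 0. Lengths are in m, angles in degrees, forces in N, time in s.
With the tool pointing down it reaches from about 0.4 to 0.825 m from the base axis. Payload 7 kg.
Tool frame: the origin (TCP) lies at the very end of the fingers, on their centre line; the grasp point (between the pads) lies 19 mm behind it (r.grip_depth is the distance from the TCP to the grasp point, in m); z points along the fingers, y is the line along which they close (so a half turn about z gives the same grasp; the last joint's range is limited). The gripper opens to 88 mm and grips with 3 to 60 N. Pads are 19 mm wide; open, the fingers measure 130 mm over their backs; the gripper's body (78 mm by 193 mm) begins 47 mm behind the grasp point.
Start: joints at [-53.967, 20.546, 0.682, 0, -70.136, -16.507], TCP at [0.226, -0.636, 0.227] pointing down, gripper open.
Joint ranges: [-176.03, 176.03], [-82.01, 121.73], [-58.28, 71.71], [-173.87, 95.51], [-174.79, -0.11], [-173.66, 173.66]. Speed limits (degrees/s): [136.94, 136.94, 172.46, 180, 180, 180].

## Interface

Orientations are given as [roll, pitch, yaw] about the fixed x, y, z axes, in that order (R = Rz(yaw) Ry(pitch) Rx(roll)).
In Python, from plant import r gives the robot as it stands.
- The arm moves only by the tool play_rows, never from a script. Its argument "rows" is a list that holds one entry, the list of rows, each a list of 5 numbers: the closure, from 0 (fully open) to 1 (shut), then the shift along the tool's x, y, z each as a share of 0.5 m, from -1 to 1, then the turn about the tool's z as a share of 1.5 rad, from -1 to 1. A call has exactly 8 rows; each row is the pose to reach, as a shift and turn from the pose commanded when the call began, along the tool's axes at that moment; what a row does not reach only later rows make up. A row lasts 1/12 s, in which the tool goes at most 41.7 mm and 7.16 degrees, less where a joint would pass 70% of its speed; a pose out of reach is approached as far as the arm can. A call with a number of a shift or a turn outside -1 to 1 is refused whole. A call with a gripper value outside its range is refused whole. The fingers move at their own pace and stop on an object; "squeeze" is the grip in N (left out, the last holds). Time passes only in rows, so rows that repeat a pose let the fingers close, or fill a call up. It gives the time, the measured TCP pose, the force, the opening and the grip force at its end, in the units of the state.
- r.get_state(): the state, without advancing time (a new reading comes with each control period).
- r.capture(name): name is "scene" or "side" or "wrist"; returns the picture (480x640x3 uint8, red, green, blue); there is no depth.
- r.camera_info(name): a dict with "fovy" (degrees; the focal length in pixels is half the picture's height over the tangent of half this angle, whatever the lens; pixels are square), "cx", "cy" (the principal point, pixels), "pose" (4x4, takes a point from camera to world coordinates). Camera axes: x right, y down, z forward; pixel columns grow to the right and rows downward; lengths in m; the calibration is good to about 2 mm. A picture is of the moment at which its call begins: read the wrist's pose just before it. camera_info takes no time and is no camera call; for the wrist camera it gives the pose at the moment of the call.
- r.close_job(): hands the job in; it is judged then, once.
The state is a dict: "time_s": time; "joints": joint angles; "qd": joint speeds; "joint_torque": joint torques, N m; "tcp_pos": TCP position; "eef_rot": TCP orientation; "contact_force": force on the tool from outside, world axes, zero at the start; "moment": the same for the moment, N m; "gripper_width": finger opening in m; "gripper_force": force on a finger pad.
Only numpy, scipy, OpenCV 4.12 (cv2) and the standard library are available. Lean on these libraries where they do the work, as an engineer would, in place of code of your own. Each camera call takes 0.05 s, during which the arm holds its last target. There are 200 camera calls.

## Working session

There is one attempt and no reset: what is moved stays moved. The work goes in short steps, Python scripts to look and compute and a tool call to move; the robot and the scene stay as the last step left them, time stands still between calls to the robot, and variables do not carry over. Pictures are saved under pics/ and viewed, at most 10 in all, crops included, and the job is handed in when it is done.

Besides the shell and the picture viewer there is one more tool, called by a JSON object that holds its "method" and its "body". play_rows: Moves the arm, as the interface text tells. Its arguments: {"type":"object","properties":{"rows":{"type":"array","items":{"type":"array","items":{"type":"array","items":{"type":"number"}}}},"squeeze":{"type":"number"}},"required":["rows"]}

```bash
mkdir -p pics; ls; python3 - <<'E'
from plant import r
import cv2,numpy as np
s=r.get_state();print(s)
ims=[]
for n in ["scene","side"]:
    i=r.camera_info(n);print(n,i["fovy"],i["cx"],i["cy"],np.round(i["pose"],3).tolist())
    im=r.capture(n)[:,:,::-1];cv2.imwrite(f"pics/{n}0.png",im)
E
```

```text
pics
{'time_s': 0.0, 'joints': array([-5.39668625e+01,  2.05904715e+01,  6.34334973e-01, -2.08990115e-02,
       -7.01349964e+01, -1.65082453e+01]), 'qd': array([ 0.00319489, -0.0219415 , -0.07206585, -0.0525672 ,  0.03136301,
        0.02067577]), 'joint_torque': array([-3.66342128e-04, -5.82713699e+01,  2.93048483e+01,  6.99690118e+00,
        6.88182103e-03, -1.54354439e-04]), 'tcp_pos': array([ 0.22543089, -0.6357316 ,  0.22563537]), 'eef_rot': array([ 1.79907041e+02, -7.06171154e-03, -1.60482219e+02]), 'contact_force': array([ 0.19115725, -0.03333667, -0.50307039]), 'moment': array([-0.02032734,  0.00448596,  0.04567762]), 'gripper_force': 0.0, 'gripper_width': 0.08756903492883077}
scene 43.95639764285314 312.63224501258395 240.3524265359047 [[-0.845, -0.414, 0.338, 0.23], [-0.534, 0.653, -0.536, 0.563], [0.001, -0.634, -0.773, 0.816], [0.0, 0.0, 0.0, 1.0]]
side 56.45014375877818 311.466003684998 249.1578011614372 [[-0.973, -0.131, 0.192, 0.381], [-0.232, 0.515, -0.825, 0.745], [0.009, -0.847, -0.532, 0.531], [0.0, 0.0, 0.0, 1.0]]
```

View pics/scene0.png

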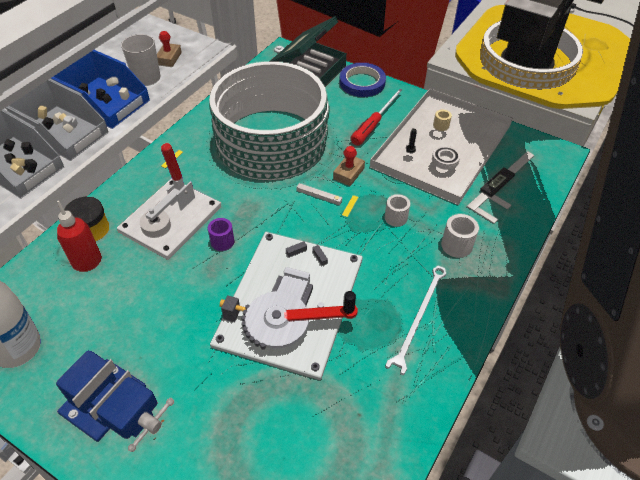

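View pics/side0.png

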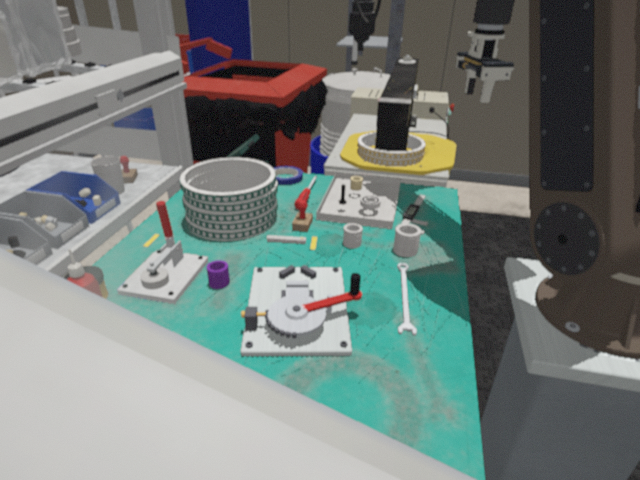

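The scene view shows three candidates for the sleeve: a small grey one at (397,210), a bigger grey one at (460,235) and a purple one at (221,235). I rule out purple, and the smaller grey one at (397,210) fits the description. The clamp is around (290,305), its knob at (349,300) and the V at about (308,250).

```bash
cat > h.py <<'E'
import cv2,numpy as np
from plant import r
def ray(n,uv,info=None):
    i=info or r.camera_info(n);f=240/np.tan(np.radians(i["fovy"]/2));T=np.array(i["pose"])
    d=T[:3,:3]@np.array([(uv[0]-i["cx"])/f,(uv[1]-i["cy"])/f,1]);return T[:3,3],d/np.linalg.norm(d)
def plane(n,uv,z,info=None):
    o,d=ray(n,uv,info);return o+d*(z-o[2])/d[2]
def tri(*rays):
    A=np.zeros((3,3));b=np.zeros(3)
    for o,d in rays:
        P=np.eye(3)-np.outer(d,d);A+=P;b+=P@o
    p=np.linalg.solve(A,b);return p,[float(np.linalg.norm((np.eye(3)-np.outer(d,d))@(p-o))) for o,d in rays]
E
python3 - <<'E'
from h import *
rois={"scene":dict(plate=(200,225,370,385),knob=(335,285,362,318),s=(380,188,415,230)),"side":dict(plate=(235,255,355,360),knob=(345,268,364,300),s=(338,218,366,252))}
crops=[]
R={}
for n in rois:
    im=cv2.imread(f"pics/{n}0.png");hsv=cv2.cvtColor(im,cv2.COLOR_BGR2HSV)
    vis=im.copy()
    for k,(a,b,c,d) in rois[n].items():
        h=hsv[b:d,a:c]
        if k=="knob": m=(h[...,2]<60)
        else: m=(h[...,1]<60)&(h[...,2]>(60))
        m=m.astype(np.uint8)*255
        if k=="plate": m=cv2.morphologyEx(m,cv2.MORPH_OPEN,np.ones((3,3)))
        cs,_=cv2.findContours(m,cv2.RETR_EXTERNAL,cv2.CHAIN_APPROX_NONE)
        ct=max(cs,key=cv2.contourArea)+np.array([a,b])
        cv2.drawContours(vis,[ct],-1,(0,0,255) if k!="knob" else (0,255,0),1)
        if k=="plate":
            hu=cv2.convexHull(ct);
            for e in range(4,20):
                q=cv2.approxPolyDP(hu,e,True)
                if len(q)<=4:break
            q=q[:,0];print(n,k,q.tolist())
            for p in q: print(np.round(plane(n,p+0.,.012),4))
        else:
            mo=cv2.moments(ct);c0=(mo["m10"]/mo["m00"],mo["m01"]/mo["m00"])
            print(n,k,c0,cv2.boundingRect(ct));R[n,k]=c0
    c=vis[180:390,195:485] if n=="scene" else vis[210:370,230:430]
    crops.append(cv2.resize(c,(580,420) if n=="scene" else None,fx=2.6,fy=2.6,interpolation=cv2.INTER_NEAREST)if n=="scene" else cv2.resize(c,(600,480)))
cv2.imwrite("pics/c1.png",crops[0]);cv2.imwrite("pics/c2.png",crops[1])
for k in("knob","s"): print(k,tri(*[ray(n,R[n,k]) for n in rois]))
E
```

```text
scene plate [[265, 232], [361, 256], [320, 379], [211, 346]]
[0.6629 0.0343 0.012 ]
[ 0.493  -0.0096  0.012 ]
[0.4317 0.2222 0.012 ]
[0.6011 0.2647 0.012 ]
scene knob (349.0145299145299, 302.0076923076923) (343, 291, 13, 23)
scene s (396.8404056578596, 209.68214571657325) (385, 194, 25, 33)
side plate [[341, 268], [350, 355], [241, 354], [255, 267]]
[ 0.4929 -0.0048  0.012 ]
[0.4357 0.2318 0.012 ]
[0.6042 0.2714 0.012 ]
[0.6646 0.0349 0.012 ]
side knob (354.5811648079306, 283.80421313506815) (350, 274, 10, 21)
side s (352.39106654512307, 231.2370100273473) (338, 218, 28, 31)
knob (array([0.4489861 , 0.11361139, 0.06433133]), [0.0009205866407458737, 0.000920586640745883])
s (array([ 0.48624924, -0.12050026,  0.03370852]), [0.002993156443905194, 0.002993156443905325])
```

View pics/c1.png

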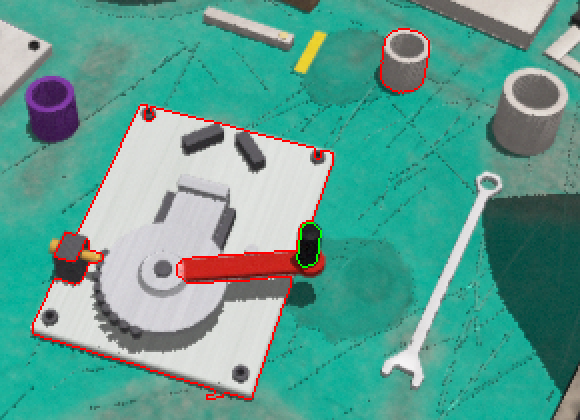

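The crop confirms it: the small grey sleeve, outlined in red in the crop at (405,60), is a plain grey tube, clearly smaller than the grey one at (530,110). The plate outline and knob are found too.

```bash
python3 - <<'E'
from h import *
s=r.get_state();T=np.array(r.camera_info("wrist")["pose"]);from scipy.spatial.transform import Rotation as Ro
R=Ro.from_euler("xyz",s["eef_rot"],degrees=True).as_matrix()
print("cam in tool",np.round(R.T@(T[:3,3]-s["tcp_pos"]),3),np.round(R.T@T[:3,:3],2).tolist(),r.camera_info("wrist")["fovy"])
for nm,a,b in[("small top",(397,203),None),("big top",(461,224),None)]: print(nm,plane("scene",a,.042))
print("feeler",plane("scene",(319,194),.01),"spanner end",plane("scene",(440,271),.01))
t=np.array([.487,-.123,.227]);t2=s["tcp_pos"];print("shift share",R.T@(t-t2)/.5)
E
```

```text
cam in tool [ 0.068  0.001 -0.159] [[-0.0, -0.97, -0.25], [1.0, -0.0, -0.0], [0.0, -0.25, 0.97]] 69.73276917406065
small top [ 0.4875544 -0.1263749  0.042    ]
big top [ 0.37175822 -0.14129165  0.042     ]
feeler [ 0.63219869 -0.09725225  0.01      ] spanner end [ 0.36559456 -0.0542031   0.01      ]
shift share [-0.83569688  0.7917894  -0.00147481]
```

{"method": "play_rows", "body": {"rows": [[[0, -0.836, 0.792, 0, -0.667], [0, -0.836, 0.792, 0, -0.667], [0, -0.836, 0.792, 0, -0.667], [0, -0.836, 0.792, 0, -0.667], [0, -0.836, 0.792, 0, -0.667], [0, -0.836, 0.792, 0, -0.667], [0, -0.836, 0.792, 0, -0.667], [0, -0.836, 0.792, 0, -0.667]]], "squeeze": 15}}

```text
time_s: 0.77
tcp_pos: [0.3773, -0.3372, 0.2264]
eef_rot: [180.0, 0.0, -102.8]
contact_force: [1.0, 0.7, 1.0]
gripper_width: 0.0878
gripper_force: 0.0
```

```bash
cat >> h.py <<'E'
from scipy.spatial.transform import Rotation as Ro
def go(p,yaw,turn=True):
    s=r.get_state();R=Ro.from_euler("xyz",s["eef_rot"],degrees=True).as_matrix()
    e=(s["eef_rot"][2]-yaw+180)%360-180
    print("now",np.round(s["tcp_pos"],4),np.round(s["eef_rot"],2),"shares",np.round(R.T@(np.array(p)-s["tcp_pos"])/.5,4),"turn",round(np.radians(e)/1.5,4),"F",np.round(s["contact_force"],1),s["time_s"])
E
python3 -c "
from h import *
go([.487,-.123,.227],-75.4)"
```

```text
now [ 0.3773 -0.3372  0.2264] [ 1.7999e+02  1.0000e-02 -1.0284e+02] shares [-0.4665 -0.1188 -0.0011] turn -0.3192 F [1.  0.7 1. ] 0.7667
```

{"method": "play_rows", "body": {"rows": [[[0, -0.467, -0.119, 0, -0.319], [0, -0.467, -0.119, 0, -0.319], [0, -0.467, -0.119, 0, -0.319], [0, -0.467, -0.119, 0, -0.319], [0, -0.467, -0.119, 0, -0.319], [0, -0.467, -0.119, 0, -0.319], [0, -0.467, -0.119, 0, -0.319], [0, -0.467, -0.119, 0, -0.319]]]}}

```text
time_s: 1.43
tcp_pos: [0.4886, -0.1238, 0.2261]
eef_rot: [179.9, 0.0, -75.6]
contact_force: [-0.3, -1.5, -0.6]
gripper_width: 0.0876
gripper_force: 0.0
```

```bash
python3 -c "
from h import *
go([.487,-.123,.227],-75.4)
i=r.camera_info('wrist');im=r.capture('wrist')[:,:,::-1];cv2.imwrite('pics/w1.png',im);import pickle;pickle.dump(i,open('w1.pkl','wb'))
"
```

```text
now [ 0.4886 -0.1238  0.2261] [ 1.7995e+02  1.0000e-02 -7.5580e+01] shares [-0.0024  0.0026 -0.0017] turn -0.0021 F [-0.3 -1.5 -0.6] 1.4333
```

View pics/w1.png

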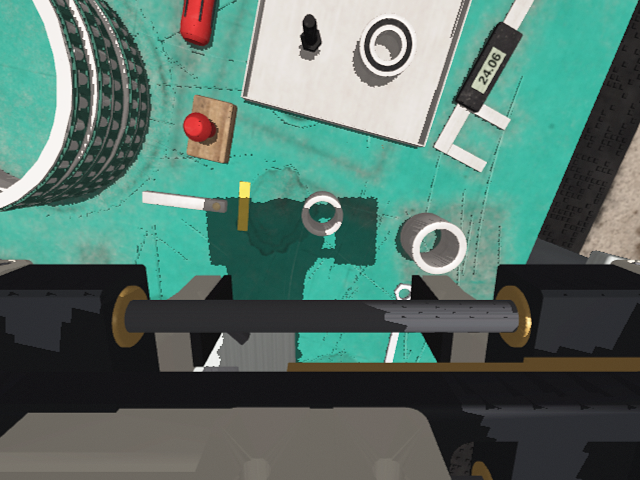

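The wrist view shows the sleeve's rim at about (322,213), the big sleeve at (437,247) and the stamp at (208,128). I'll triangulate its top from the wrist, scene and side views.

```bash
python3 - <<'E'
from h import *
import pickle
w=pickle.load(open('w1.pkl','rb'))
im=cv2.imread('pics/w1.png');a,b,c,d=292,180,355,248
h=cv2.cvtColor(im,cv2.COLOR_BGR2HSV)[b:d,a:c]
m=(h[...,1]<70).astype(np.uint8)*255
cs,_=cv2.findContours(m,cv2.RETR_EXTERNAL,cv2.CHAIN_APPROX_NONE)
ct=max(cs,key=cv2.contourArea);hu=cv2.convexHull(ct)
e=cv2.fitEllipse(hu);print(e,cv2.minEnclosingCircle(hu),cv2.boundingRect(hu))
cw=np.array(e[0])+[a,b];rays=[ray('wrist',cw,w)];print("wrist on .042",plane('wrist',cw,.042,w))
for n,(x,y,ww,hh) in dict(scene=(385,194,25,33),side=(344,218,18,29)).items():
    im=cv2.imread(f'pics/{n}0.png')
    p=(x+ww/2-.5,0);o,dd=ray(n,(x+ww/2,y+8));el=-dd[2]
    c=(x+ww/2-.5,y+ww/2*el-.5);rr=ray(n,c);print(n,c,el,plane(n,c,.042));rays.append(rr)
print(tri(*rays[:2]),tri(*rays))
E
```

```text
((29.796546936035156, 33.28844451904297), (41.90864562988281, 45.19230651855469), 179.6714324951172) ((29.846153259277344, 33.0), 22.527530670166016) (9, 11, 42, 45)
wrist on .042 [ 0.48946074 -0.13036665  0.042     ]
scene (397.0, np.float64(202.54406502968746)) 0.723525202374997 [ 0.4880603 -0.1273616  0.042    ]
side (352.5, np.float64(221.85855890326104)) 0.48428432258456106 [ 0.49394202 -0.15116246  0.042     ]
(array([ 0.48918146, -0.12992313,  0.03907207]), [0.00015317108605539083, 0.00015317108605535494]) (array([ 0.4895609 , -0.12963146,  0.0480503 ]), [0.0017422538755551935, 0.006122973096692371, 0.005378265716185367])
```

```bash
python3 -c "
from h import *
go([.4893,-.1297,.019],-75.4)"
```

```text
now [ 0.488  -0.1248  0.2262] [ 1.7994e+02  1.0000e-02 -7.5660e+01] shares [ 0.0102 -0.0005  0.4143] turn -0.003 F [-0.4 -0.2  0.4] 1.4833
```

{"method": "play_rows", "body": {"rows": [[[0, 0.01, 0, 0.08, -0.003], [0, 0.01, 0, 0.16, -0.003], [0, 0.01, 0, 0.24, -0.003], [0, 0.01, 0, 0.3, -0.003], [0, 0.01, 0, 0.35, -0.003], [0, 0.01, 0, 0.39, -0.003], [0, 0.01, 0, 0.414, -0.003], [0, 0.01, 0, 0.414, -0.003]]]}}

```text
time_s: 2.15
tcp_pos: [0.4867, -0.1317, 0.0169]
eef_rot: [179.7, 0.1, -75.6]
contact_force: [0.0, 0.9, -0.4]
gripper_width: 0.0877
gripper_force: 0.0
```

{"method": "play_rows", "body": {"rows": [[[1, 0, 0, 0, 0], [1, 0, 0, 0, 0], [1, 0, 0, 0, 0], [1, 0, 0, 0, 0], [1, 0, 0, 0, 0], [1, 0, 0, 0, 0], [1, 0, 0, 0, 0], [1, 0, 0, 0, 0]]], "squeeze": 15}}

```text
time_s: 2.82
tcp_pos: [0.4895, -0.1302, 0.0198]
eef_rot: [-180.0, -0.0, -75.5]
contact_force: [-0.7, -0.1, 3.5]
gripper_width: 0.0409
gripper_force: 15.0
```

```bash
python3 -c "
from h import *
go([.53,.13,.27],-75.4)"
```

```text
now [ 0.4895 -0.1302  0.0198] [-179.99   -0.    -75.49] shares [-0.4835 -0.209  -0.5004] turn -0.0011 F [-0.7 -0.1  3.5] 2.8167
```

{"method": "play_rows", "body": {"rows": [[[1, 0, 0, -0.04, 0], [1, 0, 0, -0.1, 0], [1, 0, 0, -0.18, 0], [1, 0, 0, -0.25, 0], [1, -0.05, -0.02, -0.31, 0], [1, -0.1, -0.04, -0.36, 0], [1, -0.16, -0.07, -0.41, 0], [1, -0.22, -0.1, -0.45, 0]]]}}

```text
time_s: 3.48
tcp_pos: [0.51, -0.0103, 0.2466]
eef_rot: [-179.9, 0.0, -75.6]
contact_force: [2.2, -0.1, -1.2]
gripper_width: 0.0412
gripper_force: 15.0
```

{"method": "play_rows", "body": {"rows": [[[1, -0.06, -0.02, -0.02, 0], [1, -0.12, -0.05, -0.04, 0], [1, -0.18, -0.08, -0.05, 0], [1, -0.23, -0.1, -0.05, 0], [1, -0.26, -0.11, -0.05, 0], [1, -0.263, -0.11, -0.05, 0], [1, -0.263, -0.11, -0.05, 0], [1, -0.263, -0.11, -0.05, 0]]]}}

```text
time_s: 4.15
tcp_pos: [0.5301, 0.1292, 0.269]
eef_rot: [179.9, -0.0, -75.5]
contact_force: [0.0, -0.3, -2.1]
gripper_width: 0.041
gripper_force: 15.0
```

```bash
python3 -c "
from h import *
print(r.get_state()['gripper_width'])
go([.53,.13,.27],-75.4)
i=r.camera_info('wrist');im=r.capture('wrist')[:,:,::-1];cv2.imwrite('pics/w2.png',im);import pickle;pickle.dump(i,open('w2.pkl','wb'))
"
```

```text
0.04104952815867219
now [0.5301 0.1292 0.269 ] [ 1.7992e+02 -2.0000e-02 -7.5500e+01] shares [-0.0016 -0.0003 -0.002 ] turn -0.0011 F [ 0.  -0.3 -2.1] 4.15
```

View pics/w2.png

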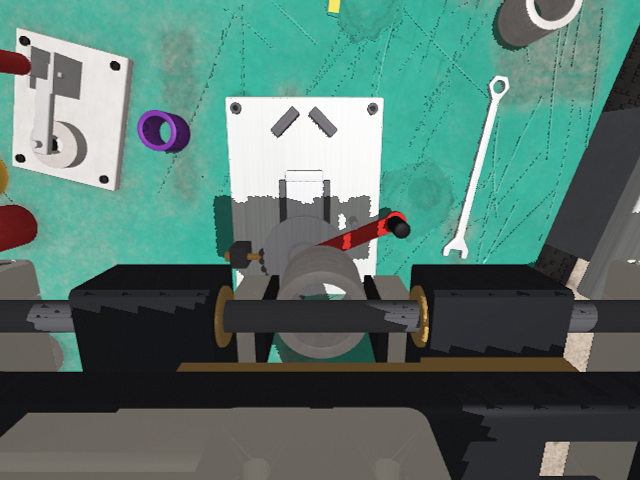

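The wrist view shows the plate's nest end square on, with corners at about (227,97) and (383,97), the V flanks at (286,122) and (323,122), and the jaw at (304,180). The knob top is at (400,230). The held sleeve is at about (320,300), partly hidden.

```bash
python3 - <<'E'
from h import *
import pickle
w=pickle.load(open('w2.pkl','rb'));im=cv2.imread('pics/w2.png');hsv=cv2.cvtColor(im,cv2.COLOR_BGR2HSV)
P=lambda uv,z:plane('wrist',uv,z,w)
m=((hsv[...,1]<60)&(hsv[...,2]>170))
L=[];Rr=[];Tt=[]
for y in range(115,185):
    xs=np.where(m[y,215:395])[0]+215;L.append((xs[0]-.5,y));Rr.append((xs[-1]+.5,y))
for x in range(250,365):
    ys=np.where(m[85:130,x])[0]+85;Tt.append((x,ys[0]-.5))
def fit(p):
    q=np.array([P(a,.012)[:2] for a in p]);l=cv2.fitLine(q.astype(np.float32),cv2.DIST_HUBER,0,.001,.001).ravel();return l
l,rr,t=map(fit,(L,Rr,Tt))
ang=[np.degrees(np.arctan2(v[1],v[0])) for v in(l,rr,t)];print("angles",ang)
def inter(a,b):
    s=np.linalg.solve(np.c_[a[:2],-b[:2]],b[2:]-a[2:]);return a[2:]+s[0]*a[:2]
A,B=inter(l,t),inter(rr,t);print("corners",A,B,np.linalg.norm(A-B))
d=A-B;yaw=np.arctan2(d[1],d[0]);ex=np.array([np.cos(yaw),np.sin(yaw)]);ey=np.array([-ex[1],ex[0]])
mid=(A+B)/2;C=mid+.12*ey;print("yaw",np.degrees(yaw),"C",C)
# flanks: dark blobs
g=((hsv[...,2]<110)&(hsv[...,1]<60)).astype(np.uint8)*255
for a,b,c,dd in((265,98,303,142),(305,98,342,142)):
    cs,_=cv2.findContours(g[b:dd,a:c],cv2.RETR_EXTERNAL,cv2.CHAIN_APPROX_NONE);ct=max(cs,key=cv2.contourArea)
    q=cv2.boxPoints(cv2.minAreaRect(ct))+[a,b]
    print("flank",[np.round(np.array([(P(p,.026)[:2]-C)@ex,(P(p,.026)[:2]-C)@ey])*1000,1).tolist() for p in q])
# knob
k=((hsv[...,2]<50)).astype(np.uint8)[210:250,380:420]
cs,_=cv2.findContours(k,cv2.RETR_EXTERNAL,cv2.CHAIN_APPROX_NONE);ct=max(cs,key=cv2.contourArea)
print("knob bbox",cv2.boundingRect(ct),cv2.minEnclosingCircle(ct))
# screws both sides check jaw face
print("jaw front px",[ (np.round(((P((x,y),.037)[:2]-C)@ex)*1000,1),np.round(((P((x,y),.037)[:2]-C)@ey)*1000,1)) for x,y in((285,171),(324,171))])
n=C-.075*ey;pv=C+.06*ey;kn=C-.101*ex+.017*ey
print("nest",n,"pivot",pv,"knob pred",kn)
print("knob top seen on z.089",P((400,231),.089), tri(ray('wrist',(400,231),w),ray('scene',(349,295))))
go([*(n+.006*ey),.12],-90+np.degrees(yaw))
E
```

```text
angles [np.float32(-75.76136), np.float32(-75.92365), np.float32(14.461223)]
corners [0.6670254  0.03342649] [ 0.4932912  -0.01137882] 0.17941874
yaw 14.4612255 C [0.55019134 0.12722185]
flank [[34.7, -80.9], [6.0, -101.2], [1.5, -95.5], [30.3, -75.1]]
flank [[-3.3, -100.8], [-9.3, -105.2], [-31.6, -78.7], [-25.7, -74.1]]
knob bbox (7, 6, 23, 22) ((18.0, 16.5), 12.500100135803223)
jaw front px [(np.float64(21.0), np.float64(-39.1)), (np.float64(-22.5), np.float64(-39.1))]
nest [0.56892073 0.05459809] pivot [0.53520787 0.18532085] knob pred [0.44814602 0.11846104]
knob top seen on z.089 [0.45009713 0.11963939 0.089     ] (array([0.44852345, 0.11879058, 0.08831743]), [0.0016643698362034556, 0.001664369836203427])
now [0.5302 0.1288 0.2692] [ 1.7995e+02 -2.0000e-02 -7.5540e+01] shares [ 0.151  -0.0381  0.2985] turn 0.0 F [-0.  -0.1 -2. ] 4.2
```

{"method": "play_rows", "body": {"rows": [[[1, 0.05, -0.01, 0.06, 0], [1, 0.1, -0.025, 0.12, 0], [1, 0.14, -0.036, 0.18, 0], [1, 0.151, -0.038, 0.24, 0], [1, 0.151, -0.038, 0.29, 0], [1, 0.151, -0.038, 0.34, 0], [1, 0.151, -0.038, 0.38, 0], [1, 0.151, -0.038, 0.38, 0]]]}}

```text
time_s: 4.87
tcp_pos: [0.5649, 0.0591, 0.0754]
eef_rot: [179.6, -0.0, -75.7]
contact_force: [-1.1, -1.1, -3.2]
gripper_width: 0.0414
gripper_force: 15.0
```

```bash
cat >> h.py <<'E'
YAW=np.radians(14.46);ex=np.array([np.cos(YAW),np.sin(YAW)]);ey=np.array([-ex[1],ex[0]]);C=np.array([.5502,.1272])
def cl(p): q=np.array(p)[:2]-C;return np.round([q@ex*1000,q@ey*1000],1)
def wp(x,y): return C+x*ex+y*ey
E
python3 - <<'E'
from h import *
go([*wp(0,-.069),.0325],-75.54)
print(cl(r.get_state()["tcp_pos"]))
cv2.imwrite("pics/w3.png",r.capture("scene")[190:390,200:400,::-1].repeat(3,0).repeat(3,1))
E
```

```text
now [0.5649 0.0591 0.0754] [ 1.7958e+02 -3.0000e-02 -7.5660e+01] shares [-0.0013 -0.0061  0.0859] turn -0.0014 F [-1.1 -1.1 -3.2] 4.8667
[ -2.7 -69.6]
```

View pics/w3.png

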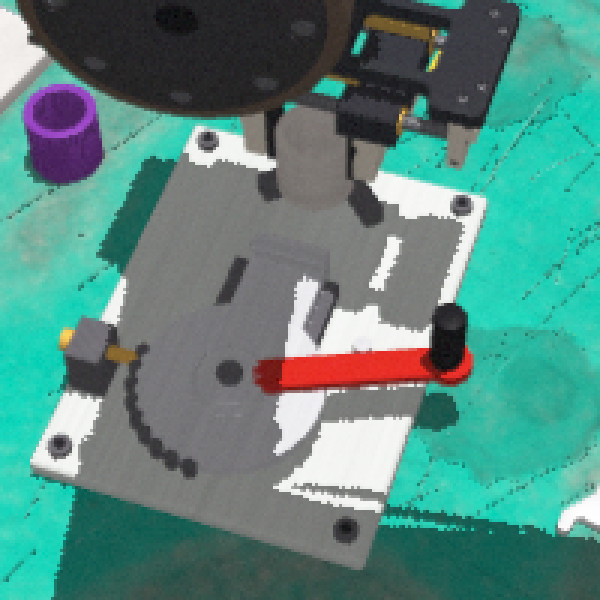

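The crop shows the sleeve held over the nest at crop (315,160), the lever at rest and everything clear. I'll lower it slowly.

{"method": "play_rows", "body": {"rows": [[[1, 0, 0, 0.015, 0], [1, 0, 0, 0.03, 0], [1, 0, 0, 0.045, 0], [1, 0, 0, 0.06, 0], [1, 0, 0, 0.07, 0], [1, 0, 0, 0.075, 0], [1, 0, 0, 0.075, 0], [1, 0, 0, 0.075, 0]]]}}

```text
time_s: 5.58
tcp_pos: [0.568, 0.0615, 0.0421]
eef_rot: [180.0, -0.0, -75.5]
contact_force: [-0.4, -0.6, -1.9]
gripper_width: 0.0407
gripper_force: 15.0
```

```bash
python3 - <<'E'
from h import *
go([*wp(0,-.069),.0318],-75.54)
print(cl(r.get_state()["tcp_pos"]))
E
```

```text
now [0.568  0.0615 0.0421] [ 1.800e+02 -1.000e-02 -7.549e+01] shares [0.0019 0.0017 0.0206] turn 0.0006 F [-0.4 -0.6 -1.9] 5.5833
[  0.9 -68. ]
```

{"method": "play_rows", "body": {"rows": [[[1, 0.002, 0.001, 0.004, 0], [1, 0.002, 0.001, 0.008, 0], [1, 0.002, 0.001, 0.012, 0], [1, 0.002, 0.001, 0.015, 0], [1, 0.002, 0.001, 0.018, 0], [1, 0.002, 0.001, 0.02, 0], [1, 0.002, 0.001, 0.0205, 0], [1, 0.002, 0.001, 0.0205, 0]]]}}

```text
time_s: 6.25
tcp_pos: [0.5677, 0.0604, 0.0319]
eef_rot: [180.0, -0.0, -75.5]
contact_force: [0.2, -0.8, -0.7]
gripper_width: 0.0406
gripper_force: 15.0
```

{"method": "play_rows", "body": {"rows": [[[1, 0, 0, 0, 0], [1, 0, 0, 0, 0], [1, 0, 0, 0, 0], [1, 0, 0, 0, 0], [1, 0, 0, 0, 0], [1, 0, 0, 0, 0], [1, 0, 0, 0, 0], [1, 0, 0, 0, 0]]]}}

```text
time_s: 6.92
tcp_pos: [0.5676, 0.0603, 0.0318]
eef_rot: [180.0, -0.0, -75.5]
contact_force: [-1.6, 0.1, -0.2]
gripper_width: 0.041
gripper_force: 15.0
```

{"method": "play_rows", "body": {"rows": [[[0.4, 0, 0, 0.001, 0], [0.25, 0, 0, 0.001, 0], [0.25, 0, 0, 0.001, 0], [0.25, 0, 0, 0.001, 0], [0.25, 0, 0, 0.001, 0], [0.25, 0, 0, 0.001, 0], [0.25, 0, 0, 0.001, 0], [0.25, 0, 0, 0.001, 0]]]}}

```text
time_s: 7.58
tcp_pos: [0.5678, 0.0604, 0.0313]
eef_rot: [-180.0, 0.0, -75.5]
contact_force: [-0.7, 0.1, -0.4]
gripper_width: 0.0656
gripper_force: 0.0
```

{"method": "play_rows", "body": {"rows": [[[0.25, 0, 0, -0.02, 0], [0.25, 0, 0, -0.06, 0], [0.25, 0, 0, -0.12, 0], [0.25, 0, 0, -0.2, 0], [0.25, -0.03, 0, -0.26, 0], [0.25, -0.06, 0, -0.32, 0], [0.25, -0.08, 0, -0.36, 0], [0.25, -0.08, 0, -0.36, 0]]]}}

```text
time_s: 8.25
tcp_pos: [0.5598, 0.1011, 0.2176]
eef_rot: [-179.5, 0.1, -75.4]
contact_force: [0.1, -0.0, 0.6]
gripper_width: 0.0655
gripper_force: 0.0
```

```bash
python3 - <<'E'
from h import *
import pickle
go([*wp(-.101,.017),.2],-75.54)
i=r.camera_info('wrist');im=r.capture('wrist')[:,:,::-1];cv2.imwrite('pics/w4.png',im);pickle.dump(i,open('w4.pkl','wb'))
E
```

```text
now [0.5598 0.1011 0.2176] [-1.7948e+02  6.0000e-02 -7.5400e+01] shares [-0.0898  0.2076  0.0334] turn 0.0017 F [ 0.1 -0.   0.6] 8.25
```

View pics/w4.png

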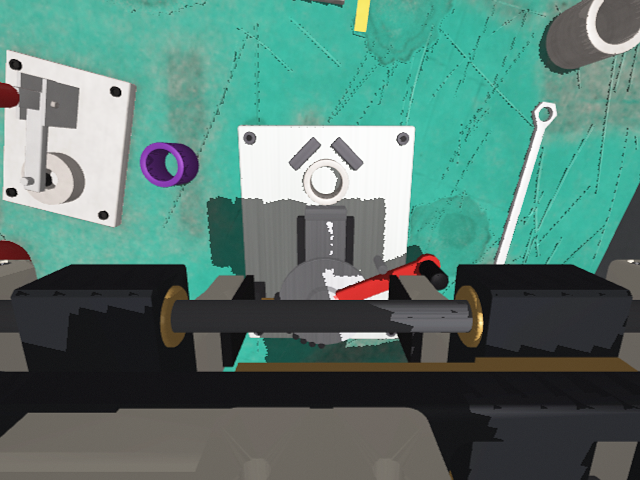

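The wrist view shows the sleeve standing upright in front of the V, its rim centre at about (326,182), clear of the flanks. I'll check its position in the clamp frame.

```bash
python3 - <<'E'
from h import *
import pickle
w=pickle.load(open('w4.pkl','rb'));im=cv2.imread('pics/w4.png')
g=cv2.GaussianBlur(cv2.cvtColor(im,cv2.COLOR_BGR2GRAY),(3,3),0)[140:225,285:368]
c=cv2.HoughCircles(g,cv2.HOUGH_GRADIENT,1,10,param1=120,param2=15,minRadius=18,maxRadius=27);print(c[0][:3])
for q in c[0][:3]: print("sleeve clamp xy",cl(plane('wrist',q[:2]+[285,140],.054,w)))
for p in((238.5,126),(414,126),(308,138),(342,138)): print(cl(plane('wrist',p,.012 if p[1]==126 else .026,w)))
E
```

```text
[[36.5 41.5 20.4]]
sleeve clamp xy [  4.1 -67.5]
[  88.2 -119.1]
[ -88.4 -119.3]
[  17.5 -107.1]
[ -15.6 -107.1]
```

{"method": "play_rows", "body": {"rows": [[[0, -0.02, 0.04, 0, -0.08], [0, -0.04, 0.08, 0, -0.16], [0, -0.06, 0.12, 0, -0.24], [0, -0.08, 0.16, 0, -0.32], [0, -0.09, 0.2, 0, -0.4], [0, -0.09, 0.208, 0, -0.48], [0, -0.09, 0.208, 0, -0.56], [0, -0.09, 0.208, 0, -0.64]]]}}

```text
time_s: 8.97
tcp_pos: [0.4448, 0.1162, 0.2111]
eef_rot: [180.0, 0.0, -20.1]
contact_force: [0.8, 0.8, 0.0]
gripper_width: 0.0874
gripper_force: 0.0
```

```bash
python3 - <<'E'
from h import *
go([*wp(-.101,.017),.15],14.46)
E
```

```text
now [0.4448 0.1162 0.2111] [ 1.7998e+02  2.0000e-02 -2.0140e+01] shares [ 0.0047 -0.0066  0.1223] turn -0.4025 F [0.8 0.8 0. ] 8.9667
```

{"method": "play_rows", "body": {"rows": [[[0, 0.005, -0.007, 0.02, -0.08], [0, 0.005, -0.007, 0.04, -0.16], [0, 0.005, -0.007, 0.06, -0.24], [0, 0.005, -0.007, 0.08, -0.32], [0, 0.005, -0.007, 0.1, -0.4], [0, 0.005, -0.007, 0.12, -0.4025], [0, 0.005, -0.007, 0.122, -0.4025], [0, 0.005, -0.007, 0.122, -0.4025]]]}}

```text
time_s: 9.63
tcp_pos: [0.4487, 0.1183, 0.1496]
eef_rot: [179.9, 0.1, 14.0]
contact_force: [-0.1, 0.2, 0.9]
gripper_width: 0.0878
gripper_force: 0.0
```

```bash
python3 - <<'E'
from h import *
import pickle
go([*wp(-.101,.017),.056],14.46)
print(cl(r.get_state()['tcp_pos']))
E
```

```text
now [0.4487 0.1183 0.1496] [1.7995e+02 1.2000e-01 1.4010e+01] shares [-0.0005 -0.0007  0.1872] turn -0.0052 F [-0.1  0.2  0.9] 9.6333
[-100.6   16.7]
```

{"method": "play_rows", "body": {"rows": [[[0, 0, 0, 0.04, -0.005], [0, 0, 0, 0.08, -0.005], [0, 0, 0, 0.11, -0.005], [0, 0, 0, 0.14, -0.005], [0, 0, 0, 0.165, -0.005], [0, 0, 0, 0.18, -0.005], [0, 0, 0, 0.187, -0.005], [0, 0, 0, 0.187, -0.005]]]}}

```text
time_s: 10.3
tcp_pos: [0.4492, 0.1189, 0.0566]
eef_rot: [180.0, 0.0, 14.5]
contact_force: [-0.5, 1.5, -0.0]
gripper_width: 0.0882
gripper_force: 0.0
```

{"method": "play_rows", "body": {"rows": [[[0.9, 0, 0, 0, 0], [0.9, 0, 0, 0, 0], [0.9, 0, 0, 0, 0], [0.9, 0, 0, 0, 0], [0.9, 0, 0, 0, 0], [0.9, 0, 0, 0, 0], [0.9, 0, 0, 0, 0], [0.9, 0, 0, 0, 0]]], "squeeze": 20}}

```text
time_s: 10.97
tcp_pos: [0.4493, 0.119, 0.0569]
eef_rot: [-180.0, -0.0, 14.5]
contact_force: [-0.1, -0.7, 0.1]
gripper_width: 0.0401
gripper_force: 0.0
```

```bash
python3 - <<'E'
from h import *
s=r.get_state();print(cl(s['tcp_pos']),s['contact_force'],s['gripper_width'],s['gripper_force'],s['tcp_pos'])
E
```

```text
[-99.7  17.3] [-0.06020138 -0.71349544  0.06005136] 0.04009880642766752 0.0 [0.44932987 0.11903382 0.0568757 ]
```

{"method": "play_rows", "body": {"rows": [[[0.9, 0, 0, 0, 0], [0.9, 0, 0, 0, 0], [0.9, 0, 0, 0, 0], [0.9, 0, 0, 0, 0], [0.9, 0, 0, 0, 0], [0.9, 0, 0, 0, 0], [0.9, 0, 0, 0, 0], [0.9, 0, 0, 0, 0]]], "squeeze": 20}}

```text
time_s: 11.63
tcp_pos: [0.4492, 0.1184, 0.0568]
eef_rot: [180.0, 0.0, 14.5]
contact_force: [2.1, -5.5, -0.0]
gripper_width: 0.0172
gripper_force: 20.0
```

```bash
python3 - <<'E'
from h import *
s=r.get_state();print(cl(s['tcp_pos']),s['contact_force'],s['gripper_width'],s['gripper_force'],s['tcp_pos'])
E
```

```text
[-100.    16.7] [ 2.06400049 -5.49235617 -0.03395134] 0.0171565196743019 20.00003011256922 [0.44916867 0.11836883 0.05676842]
```

```bash
cat >> h.py <<'E'
A0=np.arctan2(-.043,-.101)
def off(t): return np.array([np.cos(A0-t)-np.cos(A0),np.sin(A0-t)-np.sin(A0)])*.11
K0=np.array([-100.,16.7])
def rep():
    s=r.get_state();d=cl(s['tcp_pos'])-K0; q=d/1000+.11*np.array([np.cos(A0),np.sin(A0)])
    th=A0-np.arctan2(q[1],q[0]);th=(th+np.pi)%(2*np.pi)-np.pi
    F=s['contact_force'][:2];u=ex*q[0]/np.hypot(*q)+ey*q[1]/np.hypot(*q);tg=np.array([u[1],-u[0]])
    print("t",round(s['time_s'],2),"theta",round(th,3),"R",round(np.hypot(*q)*1000,1),"push",round(-F@tg,1),"rad",round(F@u,1),"z",round(s['tcp_pos'][2],4),"w",round(s['gripper_width'],4),s['gripper_force'].round(1) if hasattr(s['gripper_force'],'round') else s['gripper_force'])
E
python3 - <<'E'
from h import *
rep()
p=off(0)
for t in np.r_[np.arange(.05,.9,.05)]:
    o=off(t);print(round(t,3),np.round([o[0]/.5,-o[1]/.5],4))
E
```

```text
t 11.63 theta 0.0 R 110.0 push 5.6 rad 1.7 z 0.0568 w 0.0172 20.00003011256922
0.05 [-0.0041 -0.0102]
0.1 [-0.0076 -0.0206]
0.15 [-0.0106 -0.0312]
0.2 [-0.0131 -0.0419]
0.25 [-0.015  -0.0528]
0.3 [-0.0164 -0.0637]
0.35 [-0.0173 -0.0746]
0.4 [-0.0176 -0.0856]
0.45 [-0.0173 -0.0966]
0.5 [-0.0165 -0.1076]
0.55 [-0.0152 -0.1185]
0.6 [-0.0133 -0.1293]
0.65 [-0.0109 -0.1401]
0.7 [-0.0079 -0.1507]
0.75 [-0.0044 -0.1611]
0.8 [-0.0004 -0.1713]
0.85 [ 0.0041 -0.1814]
```

{"method": "play_rows", "body": {"rows": [[[0.9, -0.0021, -0.0051, 0, 0], [0.9, -0.0041, -0.0102, 0, 0], [0.9, -0.0059, -0.0154, 0, 0], [0.9, -0.0076, -0.0206, 0, 0], [0.9, -0.0091, -0.0259, 0, 0], [0.9, -0.0106, -0.0312, 0, 0], [0.9, -0.0106, -0.0312, 0, 0], [0.9, -0.0106, -0.0312, 0, 0]]]}}

```text
time_s: 12.3
tcp_pos: [0.4393, 0.1319, 0.0566]
eef_rot: [180.0, 0.1, 14.5]
contact_force: [-3.9, -3.2, 5.8]
gripper_width: 0.0175
gripper_force: 20.0
```

```bash
python3 -c "
from h import *
rep()"
```

```text
t 12.3 theta 0.152 R 110.9 push 0.9 rad 5.0 z 0.0566 w 0.0175 20.000573535130624
```

{"method": "play_rows", "body": {"rows": [[[0.9, -0.0013, -0.0053, 0, 0], [0.9, -0.0025, -0.0107, 0, 0], [0.9, -0.0035, -0.0161, 0, 0], [0.9, -0.0044, -0.0216, 0, 0], [0.9, -0.0052, -0.027, 0, 0], [0.9, -0.0058, -0.0325, 0, 0], [0.9, -0.0058, -0.0325, 0, 0], [0.9, -0.0058, -0.0325, 0, 0]]]}}

```text
time_s: 12.97
tcp_pos: [0.4318, 0.1459, 0.0565]
eef_rot: [179.9, 0.2, 14.5]
contact_force: [-5.2, -7.2, 7.0]
gripper_width: 0.0173
gripper_force: 20.0
```

```bash
python3 -c "
from h import *
rep()"
```

```text
t 12.97 theta 0.294 R 111.9 push 4.9 rad 7.4 z 0.0565 w 0.0173 20.000990732860373
```

{"method": "play_rows", "body": {"rows": [[[0.9, -0.0009, -0.0055, 0, 0], [0.9, -0.0009, -0.0109, 0, 0], [0.9, -0.0012, -0.0165, 0, 0], [0.9, -0.0012, -0.0219, 0, 0], [0.9, -0.0012, -0.0274, 0, 0], [0.9, -0.0009, -0.0329, 0, 0], [0.9, -0.0009, -0.0329, 0, 0], [0.9, -0.0009, -0.0329, 0, 0]]]}}

```text
time_s: 13.63
tcp_pos: [0.4265, 0.1602, 0.0563]
eef_rot: [179.8, 0.3, 14.5]
contact_force: [-5.4, -13.5, 11.2]
gripper_width: 0.0173
gripper_force: 20.0
```

```bash
python3 -c "
from h import *
rep()"
```

```text
t 13.63 theta 0.429 R 112.8 push 11.9 rad 8.3 z 0.0563 w 0.0173 20.001925635442603
```

{"method": "play_rows", "body": {"rows": [[[0.9, 0.0003, -0.0055, -0.0005, 0], [0.9, 0.0008, -0.011, -0.001, 0], [0.9, 0.0014, -0.0165, -0.0015, 0], [0.9, 0.0021, -0.0219, -0.002, 0], [0.9, 0.003, -0.0273, -0.002, 0], [0.9, 0.004, -0.0327, -0.002, 0], [0.9, 0.004, -0.0327, -0.002, 0], [0.9, 0.004, -0.0327, -0.002, 0]]]}}

```text
time_s: 14.3
tcp_pos: [0.4235, 0.1772, 0.0565]
eef_rot: [179.8, 0.4, 14.4]
contact_force: [-7.6, -5.2, 3.9]
gripper_width: 0.0175
gripper_force: 20.0
```

```bash
python3 -c "
from h import *
rep();print(r.get_state()['contact_force'])"
```

```text
t 14.3 theta 0.583 R 113.2 push 4.6 rad 7.9 z 0.0565 w 0.0175 20.000744271232307
[-7.57456543 -5.20787095  3.93914743]
```

{"method": "play_rows", "body": {"rows": [[[0.9, 0.0004, -0.0021, 0, 0], [0.9, 0.0009, -0.0043, 0, 0], [0.9, 0.0009, -0.0043, 0, 0], [0.9, 0.0009, -0.0043, 0, 0], [0.9, 0.0009, -0.0043, 0, 0], [0.9, 0.0009, -0.0043, 0, 0], [0.9, 0.0009, -0.0043, 0, 0], [0.9, 0.0009, -0.0043, 0, 0]]]}}

```text
time_s: 14.97
tcp_pos: [0.4233, 0.1784, 0.0565]
eef_rot: [179.8, 0.4, 14.4]
contact_force: [-5.5, -10.0, 3.0]
gripper_width: 0.0175
gripper_force: 20.0
```

```bash
python3 -c "
from h import *
rep();print(r.get_state()['contact_force'])"
```

```text
t 14.97 theta 0.593 R 113.4 push 9.6 rad 6.1 z 0.0565 w 0.0175 20.000723883172213
[-5.45289052 -9.95604628  3.04229383]
```

{"method": "play_rows", "body": {"rows": [[[0.9, 0.0005, -0.0021, 0, 0], [0.9, 0.001, -0.0043, 0, 0], [0.9, 0.001, -0.0043, 0, 0], [0.9, 0.001, -0.0043, 0, 0], [0.9, 0.001, -0.0043, 0, 0], [0.9, 0.001, -0.0043, 0, 0], [0.9, 0.001, -0.0043, 0, 0], [0.9, 0.001, -0.0043, 0, 0]]]}}

```text
time_s: 15.63
tcp_pos: [0.423, 0.1795, 0.0564]
eef_rot: [179.7, 0.5, 14.4]
contact_force: [-2.8, -15.3, 4.6]
gripper_width: 0.0176
gripper_force: 20.0
```

```bash
python3 -c "
from h import *
rep();print(r.get_state()['contact_force'])"
```

```text
t 15.63 theta 0.603 R 113.6 push 15.1 rad 3.5 z 0.0564 w 0.0176 20.00084921834059
[ -2.75443048 -15.31041812   4.62885474]
```

{"method": "play_rows", "body": {"rows": [[[0.9, 0.0012, -0.0042, 0, 0], [0.9, 0.0025, -0.0084, 0, 0], [0.9, 0.0037, -0.0126, 0, 0], [0.9, 0.0051, -0.0168, 0, 0], [0.9, 0.0051, -0.0168, 0, 0], [0.9, 0.0051, -0.0168, 0, 0], [0.9, 0.0051, -0.0168, 0, 0], [0.9, 0.0051, -0.0168, 0, 0]]]}}

```text
time_s: 16.3
tcp_pos: [0.4233, 0.1899, 0.0564]
eef_rot: [179.8, 0.4, 14.4]
contact_force: [-10.1, -5.9, 3.5]
gripper_width: 0.0175
gripper_force: 20.0
```

```bash
python3 -c "
from h import *
rep();print(r.get_state()['contact_force'])"
```

```text
t 16.3 theta 0.695 R 113.2 push 6.3 rad 9.8 z 0.0564 w 0.0175 20.00214320170926
[-10.05165076  -5.8752616    3.50164377]
```

{"method": "play_rows", "body": {"rows": [[[0.9, 0.0011, -0.0035, 0, 0], [0.9, 0.0022, -0.007, 0, 0], [0.9, 0.0034, -0.0105, 0, 0], [0.9, 0.0034, -0.0105, 0, 0], [0.9, 0.0034, -0.0105, 0, 0], [0.9, 0.0034, -0.0105, 0, 0], [0.9, 0.0034, -0.0105, 0, 0], [0.9, 0.0034, -0.0105, 0, 0]]]}}

```text
time_s: 16.97
tcp_pos: [0.4239, 0.1954, 0.0564]
eef_rot: [179.8, 0.4, 14.4]
contact_force: [-8.4, -6.8, 1.8]
gripper_width: 0.0175
gripper_force: 20.0
```

```bash
python3 -c "
from h import *
rep();print(r.get_state()['contact_force'])"
```

```text
t 16.97 theta 0.744 R 113.0 push 7.6 rad 7.8 z 0.0564 w 0.0175 20.00087814987637
[-8.41226949 -6.8426517   1.78506396]
```

{"method": "play_rows", "body": {"rows": [[[0.9, 0.0009, -0.0021, 0, 0], [0.9, 0.0017, -0.0042, 0, 0], [0.9, 0.0017, -0.0042, 0, 0], [0.9, 0.0017, -0.0042, 0, 0], [0.9, 0.0017, -0.0042, 0, 0], [0.9, 0.0017, -0.0042, 0, 0], [0.9, 0.0017, -0.0042, 0, 0], [0.9, 0.0017, -0.0042, 0, 0]]]}}

```text
time_s: 17.63
tcp_pos: [0.4242, 0.1975, 0.0564]
eef_rot: [179.8, 0.4, 14.4]
contact_force: [-6.9, -7.4, 2.0]
gripper_width: 0.0171
gripper_force: 20.0
```

```bash
python3 -c "
from h import *
rep();print(r.get_state()['contact_force'])"
```

```text
t 17.63 theta 0.762 R 112.9 push 8.1 rad 6.1 z 0.0564 w 0.0171 20.001191021874547
[-6.91334665 -7.4479441   2.01897147]
```

Still short of the fourth jump, so I'll keep going in small steps.

{"method": "play_rows", "body": {"rows": [[[0.9, 0.0009, -0.0021, 0, 0], [0.9, 0.0017, -0.0041, 0, 0], [0.9, 0.0017, -0.0041, 0, 0], [0.9, 0.0017, -0.0041, 0, 0], [0.9, 0.0017, -0.0041, 0, 0], [0.9, 0.0017, -0.0041, 0, 0], [0.9, 0.0017, -0.0041, 0, 0], [0.9, 0.0017, -0.0041, 0, 0]]]}}

```text
time_s: 18.3
tcp_pos: [0.4246, 0.1996, 0.0563]
eef_rot: [179.8, 0.4, 14.4]
contact_force: [-6.4, -8.9, 2.2]
gripper_width: 0.017
gripper_force: 20.0
```

```bash
python3 -c "
from h import *
rep();print(r.get_state()['contact_force'])"
```

```text
t 18.3 theta 0.781 R 112.8 push 9.7 rad 5.3 z 0.0563 w 0.017 20.00144080782775
[-6.44737996 -8.94415371  2.18325493]
```

{"method": "play_rows", "body": {"rows": [[[0.9, 0.0009, -0.002, 0, 0], [0.9, 0.0018, -0.004, 0, 0], [0.9, 0.0018, -0.004, 0, 0], [0.9, 0.0018, -0.004, 0, 0], [0.9, 0.0018, -0.004, 0, 0], [0.9, 0.0018, -0.004, 0, 0], [0.9, 0.0018, -0.004, 0, 0], [0.9, 0.0018, -0.004, 0, 0]]]}}

```text
time_s: 18.97
tcp_pos: [0.4246, 0.2007, 0.0563]
eef_rot: [179.7, 0.5, 14.4]
contact_force: [-5.2, -12.3, 3.8]
gripper_width: 0.0171
gripper_force: 20.0
```

```bash
python3 -c "
from h import *
rep();print(r.get_state()['contact_force'])"
```

```text
t 18.97 theta 0.791 R 112.9 push 12.9 rad 3.5 z 0.0563 w 0.0171 20.00248641357757
[ -5.21250477 -12.34985146   3.83686863]
```

{"method": "play_rows", "body": {"rows": [[[0.9, 0.0009, -0.002, 0, 0], [0.9, 0.0019, -0.004, 0, 0], [0.9, 0.0019, -0.004, 0, 0], [0.9, 0.0019, -0.004, 0, 0], [0.9, 0.0019, -0.004, 0, 0], [0.9, 0.0019, -0.004, 0, 0], [0.9, 0.0019, -0.004, 0, 0], [0.9, 0.0019, -0.004, 0, 0]]]}}

```text
time_s: 19.63
tcp_pos: [0.4246, 0.2017, 0.0562]
eef_rot: [179.6, 0.6, 14.4]
contact_force: [-4.8, -17.2, 7.2]
gripper_width: 0.0175
gripper_force: 20.0
```

```bash
python3 -c "
from h import *
rep();print(r.get_state()['contact_force'])"
```

```text
t 19.63 theta 0.8 R 113.0 push 17.7 rad 2.2 z 0.0562 w 0.0175 20.00357363722287
[ -4.76986668 -17.18251526   7.17041916]
```

{"method": "play_rows", "body": {"rows": [[[0.9, 0.001, -0.002, 0, 0], [0.9, 0.0019, -0.0039, 0, 0], [0.9, 0.0019, -0.0039, 0, 0], [0.9, 0.0019, -0.0039, 0, 0], [0.9, 0.0019, -0.0039, 0, 0], [0.9, 0.0019, -0.0039, 0, 0], [0.9, 0.0019, -0.0039, 0, 0], [0.9, 0.0019, -0.0039, 0, 0]]]}}

```text
time_s: 20.3
tcp_pos: [0.4246, 0.2026, 0.0561]
eef_rot: [179.5, 0.7, 14.4]
contact_force: [-5.0, -21.0, 9.5]
gripper_width: 0.0175
gripper_force: 20.0
```

```bash
python3 - <<'E'
from h import *
rep();print(r.get_state()['contact_force'])
a=r.capture("scene")[180:390,190:480,::-1];a=cv2.resize(a,None,fx=2.6,fy=2.6,interpolation=cv2.INTER_CUBIC);cv2.imwrite("pics/end.png",a)
E
```

```text
t 20.3 theta 0.808 R 113.2 push 21.5 rad 1.7 z 0.0561 w 0.0175 20.004993053153157
[ -4.96482488 -21.03877874   9.46801268]
```

View pics/end.png

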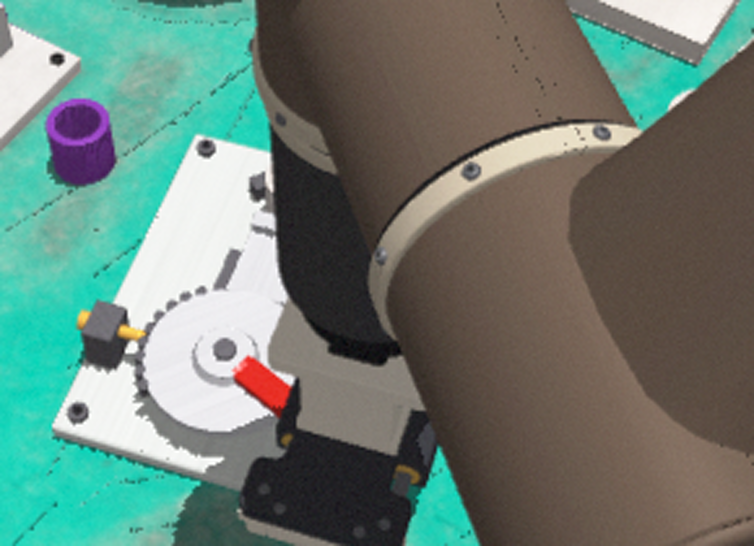

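The crop shows the lever swung round, its red root at crop (265,385), with the gripper on the knob and the wheel clear. The push is higher than I expected, so I'll measure the lever angle directly from the red mask and look at the sleeve from the side.

```bash
python3 - <<'E'
from h import *
pv=wp(0,.06)
def ang(n,im,roi):
    h=cv2.cvtColor(im,cv2.COLOR_BGR2HSV);m=((h[...,0]<8)|(h[...,0]>172))&(h[...,1]>170)&(h[...,2]>90)
    k=np.zeros_like(m);a,b,c,d=roi;k[b:d,a:c]=m[b:d,a:c]
    ys,xs=np.where(k);P=np.array([plane(n,(x,y),.048)[:2] for x,y in zip(xs,ys)])
    q=np.c_[(P-C)@ex,(P-C)@ey]-[0,.06];rr=np.hypot(*q.T)
    t=(A0-np.arctan2(q[:,1],q[:,0])+np.pi)%(2*np.pi)-np.pi
    for lo,hi in((.015,.03),(.02,.04),(.03,.05)):
        s=(rr>lo)&(rr<hi)
        if s.sum()>5: print(n,lo,hi,s.sum(),"th mean",round(t[s].mean(),3),"mid",round((np.percentile(t[s],3)+np.percentile(t[s],97))/2,3))
for n,roi in(("scene",(265,290,330,345)),("side",(280,285,345,330))):
    ang(n,cv2.imread(f"pics/{n}0.png"),roi)
    im=r.capture(n)[:,:,::-1];print("now");ang(n,im,roi)
cv2.imwrite("pics/end2.png",cv2.resize(im[220:370,225:375],None,fx=4,fy=4,interpolation=cv2.INTER_CUBIC))
rep()
E
```

```text
scene 0.015 0.03 79 th mean 0.014 mid 0.008
scene 0.02 0.04 139 th mean 0.02 mid 0.014
scene 0.03 0.05 138 th mean 0.017 mid 0.021
now
scene 0.015 0.03 93 th mean 0.757 mid 0.75
scene 0.02 0.04 135 th mean 0.789 mid 0.773
scene 0.03 0.05 131 th mean 0.807 mid 0.798
side 0.015 0.03 41 th mean 0.122 mid 0.109
side 0.02 0.04 66 th mean 0.11 mid 0.124
side 0.03 0.05 63 th mean 0.073 mid 0.079
now
side 0.015 0.03 40 th mean 0.987 mid 0.988
side 0.02 0.04 68 th mean 0.962 mid 0.977
side 0.03 0.05 72 th mean 0.92 mid 0.925
t 20.45 theta 0.808 R 113.2 push 21.1 rad 0.3 z 0.0561 w 0.0173 20.004860325716436
```

View pics/end2.png

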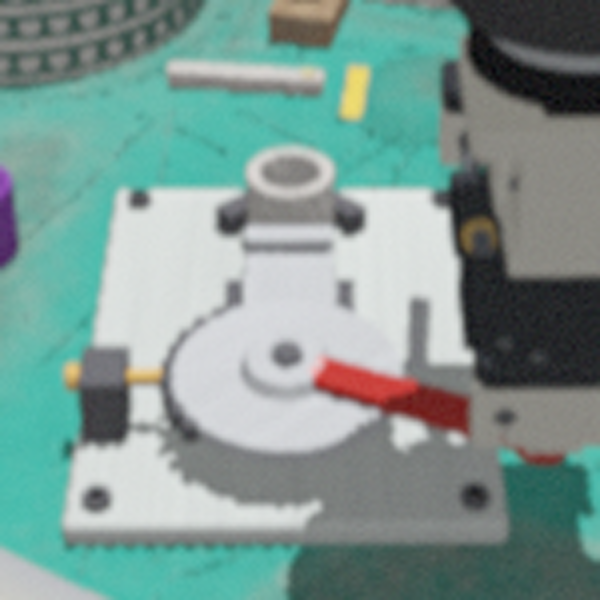

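The side crop shows the sleeve upright between the flanks at (290,185), with the jaw just behind it. The feeler gauge and stamp haven't moved. The mean visual lever angle is about 0.8, so I'll go slightly past the notch. That stays far short of 1.0.

{"method": "play_rows", "body": {"rows": [[[0.9, 0.001, -0.002, -0.001, 0], [0.9, 0.002, -0.0039, -0.002, 0], [0.9, 0.002, -0.0039, -0.002, 0], [0.9, 0.002, -0.0039, -0.002, 0], [0.9, 0.002, -0.0039, -0.002, 0], [0.9, 0.002, -0.0039, -0.002, 0], [0.9, 0.002, -0.0039, -0.002, 0], [0.9, 0.002, -0.0039, -0.002, 0]]], "squeeze": 25}}

```text
time_s: 21.12
tcp_pos: [0.425, 0.2052, 0.0563]
eef_rot: [179.6, 0.7, 14.4]
contact_force: [-2.1, -17.5, -1.1]
gripper_width: 0.0176
gripper_force: 25.0
```

```bash
python3 -c "
from h import *
rep();print(r.get_state()['contact_force'])"
```

```text
t 21.12 theta 0.831 R 113.2 push 17.6 rad -0.9 z 0.0563 w 0.0176 24.994287053123116
[ -2.14989938 -17.48054174  -1.09096073]
```

{"method": "play_rows", "body": {"rows": [[[0.9, 0, 0, 0, 0], [0.9, 0, 0, 0, 0], [0.9, 0, 0, 0, 0], [0.9, 0, 0, 0, 0], [0.9, 0, 0, 0, 0], [0.9, 0, 0, 0, 0], [0.9, 0, 0, 0, 0], [0.9, 0, 0, 0, 0]]]}}

```text
time_s: 21.78
tcp_pos: [0.425, 0.2052, 0.0563]
eef_rot: [179.6, 0.7, 14.4]
contact_force: [-2.4, -16.7, -0.6]
gripper_width: 0.0173
gripper_force: 25.0
```

```bash
python3 -c "
from h import *
rep();print(r.get_state()['contact_force']);print(r.close_job())"
```

```text
t 21.78 theta 0.831 R 113.2 push 16.8 rad -0.6 z 0.0563 w 0.0173 24.994166865362786
[ -2.35706183 -16.68769413  -0.62413344]
the job is handed in; nothing more can be done
None
```

I handed the job in at 21.8 s: the sleeve, gripped at 15 N, stands upright in the V nest, and the gripper still holds the lever at about 0.83 rad, which I read as just past the fourth click from the force jump and the measured angle.

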